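Hook out the board carrier from under the ledge

ROBOT

A 6-joint arm with a two-finger parallel gripper is mounted at the origin on the work surface. World frame = base frame: x ahead of the robot, y to its left, z up, the work surface at z = 0. Lengths are in m, angles in degrees, forces in N, time in s.
With the tool pointing down it reaches from about 0.375 to 0.9 m from the base axis. Payload 3.1 kg.
Tool frame: the origin (TCP) lies on the centre line of the jaws, within the pads' length; the fingertips stand 14 mm ahead of it and the grasp point (between the pads) lies 5 mm behind it (bot.tips_ahead is the distance from the TCP to the fingertips, in m); z points along the fingers, y is the line along which they close (so a half turn about z gives the same grasp; the last joint's range is limited). The gripper opens to 87 mm and grips with 3 to 60 N. Pads are 19 mm wide; open, the fingers measure 117 mm over their backs; the gripper's body (75 mm by 190 mm) begins 51 mm behind the grasp point.
Start: joints at [-82.248, 30.224, 82.088, -0, 67.689, -10.227], TCP at [0.193, -0.594, 0.237] pointing down, gripper open.
Joint ranges: [-176.69, 176.69], [-43.24, 126.21], [12.49, 139.97], [-82, 262], [0, 151.66], [-163.58, 163.58]. Speed limits (degrees/s): [159.86, 159.86, 180, 180, 180, 180].

INTERFACE

Orientations are given as a 3x3 rotation matrix whose columns are the frame's x, y, z axes.
In Python, from rig import bot gives the robot as it stands.
- The arm moves only by the tool play_rows, never from a script. Its argument "moves" is a list that holds one entry, the list of rows, each a list of 6 numbers: the shift along the tool's x, y, z in mm, then the turn, a rotation vector about the tool's x, y, z in rad. A call has 1 to 5 rows; each row shifts and turns the commanded pose from where the row before left it, along the tool's axes as they then stand; what a row does not reach is not made up. A row lasts 1/10 s, in which the tool goes at most 50 mm and 8.59 degrees, less where a joint would pass 70% of its speed; a pose out of reach is approached as far as the arm can. A call with a gripper value outside its range is refused whole. "fingers" is the opening, from -1 (shut) to 1 (fully open), set as the call begins (left out, the last holds). The fingers move at their own pace and stop on an object; the grip force is fixed at half the most. Time passes only in rows, so rows that do not move let the fingers close. It gives the time, the measured TCP pose, the force, the opening and the grip force at its end, in the units of the state.
- bot.read_state(): the state, without advancing time (a new reading comes with each control period).
- bot.capture(name): name is "scene" or "top"; returns a dict with "image" (400x640x3 uint8, blue, green, red), "fx", "fy", "cx", "cy" (pixels), "distortion" ([k1, k2, p1, p2, k3] as OpenCV has them; the pictures are not rectified), "R" (3x3) and "t" (3): a world point X has camera coordinates R X + t. Camera axes: x right, y down, z forward; pixel columns grow to the right and rows downward; lengths in m; the calibration is good to about 2 mm. A picture is of the moment at which its call begins. There is no depth.
- bot.hand_in(): hands the job in; it is judged then, once.
Trained networks look in a picture, given as the dict that the camera call returned (one of the last four; its "shot" number tells which), for a name from the list of things; names that differ only in an ending like _2 or _b are one class to them, and where a whole thing is asked for, a point or a joint stands for the part that bears it (a point fixed in the world has none). Each returns a list of dicts, best first, with "confidence" (0 to 1); they miss things now and then, are a little off and sometimes report something else, mostly with a low value. They report only what shows in the picture. A call takes as long as a camera call. They do not tell look-alikes from the thing itself.
- bot.search_frame(picture, query): "centre" ([column, row] in pixels, amid what is visible of it).
- bot.silhouettes(picture, query): "pixels" (400x640 bool, what is visible of it) and "centre" ([column, row] in pixels, amid what is visible of it).
- bot.pinpoint(picture, query): "centre" ([column, row] in pixels: a listed point, or the origin of a listed thing).
The state is a dict: "time_s": time; "joint_positions": joint angles; "qvel": joint speeds; "tau": joint torques, N m; "position": TCP position; "tcp_rot": TCP orientation; "force": force on the tool from outside, world axes, zero at the start; "moment": the same for the moment, N m; "opening": opening from 0.0 (shut) to 1.0 (fully open); "grasp_force": force on a finger pad.
Only numpy, scipy, OpenCV 4.12 (cv2) and the standard library are available. Lean on these libraries where they do the work, as an engineer would, in place of code of your own. Each camera call takes 0.05 s, during which the arm holds its last target. There are 200 camera calls.

TASK

With the orange-handled hook, reach under the ledge, put the turned tip through the red pull eye of the carrier that holds the green circuit board, and draw that carrier out until its whole eye stands in front of the ledge. Leave the other two carriers home and keep the hand itself off all the carriers. Then take the hook out of the eye and set it down, without dropping it, flat on the bench clear of the eye, and let go.

Things in the scene. Friction and masses are not known exactly. Their poses are not given: they have to be found in the camera images.
- hook: orange-handled pull hook, 160 g, lying flat. Origin: underside of the handle, at the place to grip; +z up. Handle 24 wide, 32 tall, from -70 to +50 mm along x. Steel rod, 8 mm diameter, runs on along +x at 16 mm height to x = 160 mm, then turns square to +y (left, seen from above) for 32 mm.
- hook_tip (a point): free end of the hook's turned tip, on its centre line: x 160, y 32, z 16 mm from the hook's origin (the round end reaches 4 mm farther).
- carrier_green: carrier with the green circuit board, the one to draw out. Origin: bench top, straight below the middle of its red eye; +z up, +x into the rack, draws out along -x (up to 130 mm, level, about 3 N, stays where left). Eye: upright ring in the x-z plane, so open along y; middle 55 mm up, 41 mm inside, 55 mm outside. Tray front plate at x = 36 mm, tray 62 mm wide, seen behind the ledge.
- carrier_black: the same kind of carrier, own red eye, loaded with a black box; same origin and axes. Stays home. The three stand in a row, parallel, 75 mm apart along y, in changing order.
- carrier_copper: the same kind of carrier, own red eye, loaded with a copper-coloured block; same origin and axes. Stays home.
- rack: fixed rack with an aluminium ledge over the eyes. Origin: bench top under the middle of the ledge's yellow front edge; +x into the rack, +z up. Ledge 300 wide (y), 110 deep, underside 92, top 108 mm up. Carriers at y = -75, 0, 75; at home each eye's middle is at x = 54 mm. Beneath it is open but for 12 mm posts at x = 100, y = +-144 mm.
There are look-alikes about, which are no part of the job. Of the things that look like the hook, the middle-sized one is meant.

How it is judged:
By the outcome, as a careful person would: the job done as asked, in the order asked, and still so for the second after the job is handed in, with the robot touching nothing.
It also fails if it takes over 48 s, if anything falls off the work surface, if the arm or the gripper's body presses on something with over 40 N, if the wrist force passes 120 N, or if a joint passes its speed limit or range.

## Working session

There is one attempt and no reset: what is moved stays moved. The work goes in short steps, Python scripts to look and compute and a tool call to move; the robot and the scene stay as the last step left them, time stands still between calls to the robot, and variables do not carry over. Pictures are saved under pics/ and viewed, at most 10 in all, crops included, and the job is handed in when it is done.

Besides the shell and the picture viewer there is one more tool, called after ">>>" by a JSON object that holds its "api" and its "payload". play_rows: Moves the arm, as the interface text tells. Its arguments: {"type":"object","properties":{"moves":{"type":"array","items":{"type":"array","items":{"type":"array","items":{"type":"number"}}}},"fingers":{"type":"number"}},"required":["moves"]}

```bash
mkdir -p pics; cat > h.py <<'E'
import numpy as np, cv2
from rig import bot
def K(p): return np.array([[p['fx'],0,p['cx']],[0,p['fy'],p['cy']],[0,0,1.]])
def ray(p,uv):
    n=cv2.undistortPoints(np.array([[uv]],float),K(p),np.array(p['distortion'],float))[0,0]
    R=np.array(p['R']);t=np.array(p['t'])
    return -R.T@t, R.T@np.array([n[0],n[1],1])
def at(p,uv,z):
    c,d=ray(p,uv); return c+d*(z-c[2])/d[2]
def proj(p,X):
    R=np.array(p['R']);return cv2.projectPoints(np.array(X,float).reshape(-1,1,3),cv2.Rodrigues(R)[0],np.array(p['t'],float),K(p),np.array(p['distortion'],float))[0][:,0]
E
python3 - <<'E'
from h import *
for n in ("scene","top"):
    p=bot.capture(n); cv2.imwrite(f"pics/{n}0.png",p['image'])
    print(n,"cam",np.round(-np.array(p['R']).T@p['t'],3))
    for q in ("hook","hook_tip","carrier_green","carrier_black","carrier_copper","rack"):
        for d in bot.pinpoint(p,q): 
            z=.016 if q=="hook_tip" else 0
            print(q,np.round(d['centre'],1),round(d['confidence'],2),np.round(at(p,d['centre'],z),3))
E
```

```text
scene cam [0.892 0.405 0.846]
hook [260.9 158.6] 0.85 [ 0.497 -0.262  0.   ]
hook [179.5 191.2] 0.8 [ 0.687 -0.307  0.   ]
hook [335.5 134.4] 0.55 [ 0.318 -0.202  0.   ]
hook_tip [236.1 196.5] 0.65 [ 0.61  -0.199  0.016]
hook_tip [375.4  76. ] 0.62 [ 0.111 -0.274  0.016]
hook_tip [308.8 191.5] 0.55 [ 0.487 -0.105  0.016]
rack [396.6 302.4] 0.94 [0.531 0.193 0.   ]
top cam [ 0.427 -0.02   0.91 ]
hook [417.4 214.1] 0.95 [ 0.489 -0.27   0.   ]
hook [384.6 285.2] 0.86 [ 0.324 -0.192  0.   ]
hook [422.9 134.4] 0.75 [ 0.681 -0.287  0.   ]
hook_tip [350.6 221.5] 0.96 [ 0.469 -0.111  0.016]
hook_tip [390.9 166.3] 0.89 [ 0.598 -0.205  0.016]
rack [216.9 196.2] 0.91 [0.525 0.201 0.   ]
```

View pics/scene0.png

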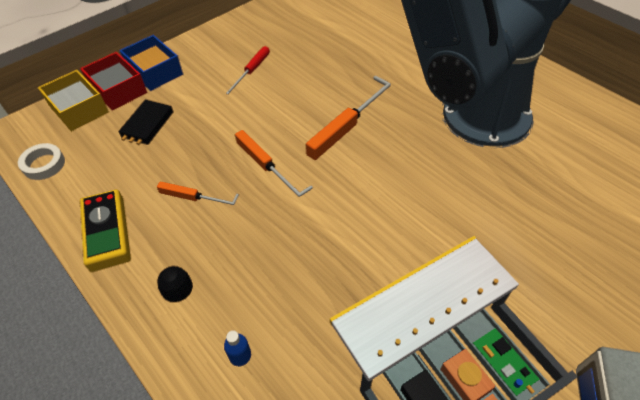

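View pics/top0.png

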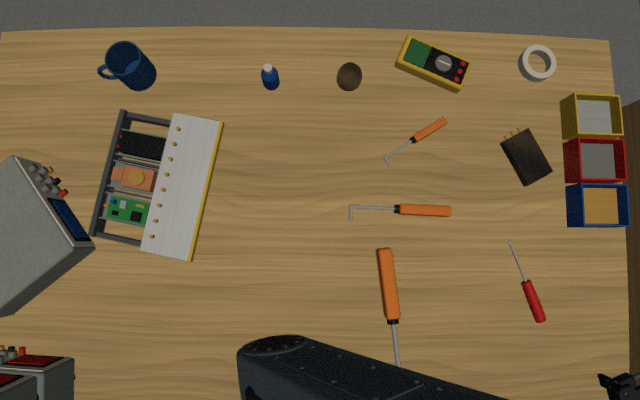

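The scene shows three orange hooks. The middle-sized one has its handle at scene (255,150) / top (423,211) and its tip at top (350,221). The ledge's yellow front edge runs from top (222,121) to (191,261). The green board is on the low-x side at top (127,210), which is rack y=+75.

```bash
cat >> h.py <<'E'
def T(pose,P):
    x,y,a=pose[:3];z=pose[3] if len(pose)>3 else 0
    c,s=np.cos(a),np.sin(a);P=np.array(P,float)
    return P@np.array([[c,-s,0],[s,c,0],[0,0,1]]).T+[x,y,z]
def box(x0,x1,y0,y1,z0,z1): return [[x,y,z] for x in(x0,x1) for y in(y0,y1) for z in(z0,z1)]
PARTS=[box(-.07,.05,-.012,.012,0,.032),box(.05,.164,-.004,.004,.012,.02),box(.156,.164,-.004,.036,.012,.02)]
def render(p,pose):
    m=np.zeros((400,640),np.uint8)
    for B in PARTS: cv2.fillConvexPoly(m,cv2.convexHull(np.round(proj(p,T(pose,B))*16).astype(np.int32)),1,shift=4)
    return m>0
def fit(ps,ms,g):
    from scipy.optimize import minimize
    f=lambda q:-np.mean([(render(p,q)&m).sum()/(render(p,q)|m).sum() for p,m in zip(ps,ms)])
    s=np.array([g]+[np.array(g)+d for d in np.diag([.012,.012,.12,.01][:len(g)])])
    return minimize(f,g,method='Nelder-Mead',options=dict(initial_simplex=s,xatol=1e-4,fatol=1e-4))
E
python3 - <<'E'
from h import *
from scipy.optimize import least_squares
C=[[0,150,108],[0,-150,108],[110,-150,108],[110,150,108]];C=np.array(C)/1000
pk={"scene":[(474,238),(331,320),(369,376),(518,286)],"top":[(191,261),(222,121),(172,113),(140,249)]}
ps=[];ms=[]
for n,uv in (("scene",(255,150)),("top",(423,211))):
    p=bot.capture(n);ps.append(p)
    m=[d for d in bot.silhouettes(p,"hook") if d['pixels'][uv[1]-3:uv[1]+4,uv[0]-3:uv[0]+4].any()]
    print(n,len(m),[ (d['confidence'],d['pixels'].sum()) for d in m]); ms.append(m[0]['pixels'])
for sel in ([0],[1],[0,1]):
    print("hook",[ (np.round(r.x,4),r.fun) for r in [fit([ps[i] for i in sel],[ms[i] for i in sel],[.489,-.27,1.5])]])
    r=least_squares(lambda q:np.concatenate([(proj(ps[i],T(q,C))-np.array(pk[["scene","top"][i]])).ravel() for i in sel]),[.53,.195,1.35])
    print("rack",np.round(r.x,4),np.round(r.fun,1))
s=bot.read_state();print(s['position'],np.round(s['tcp_rot'],3),s['time_s'])
E
```

```text
scene 1 [(0.93, np.int64(866))]
top 1 [(0.67, np.int64(837))]
hook [(array([ 0.5007, -0.272 ,  1.5185]), np.float64(-0.8208530805687204))]
rack [0.5292 0.1968 1.374 ] [ 0.7 -1.6 -1.7 -1.5 -0.9  3.   2.  -1.3]
hook [(array([ 0.499 , -0.2715,  1.5378]), np.float64(-0.826))]
rack [0.5269 0.1965 1.391 ] [-0.   0.3  0.2 -0.4  0.3 -1.6 -0.4  1.6]
hook [(array([ 0.4993, -0.2726,  1.5301]), np.float64(-0.7946512980385374))]
rack [0.5282 0.1966 1.3807] [ 0.6 -2.4 -1.  -1.5  0.2  2.8  2.2 -2.5 -0.8 -0.5  0.9 -0.9  1.1 -2.6
 -1.   0.3]
[ 0.19293957 -0.59446917  0.23659404] [[ 0.951  0.309 -0.   ]
 [ 0.309 -0.951 -0.   ]
 [-0.     0.    -1.   ]] 0.9
```

>>> {"api": "play_rows", "payload": {"moves": [[[39, -21, 11, 0, 0, 0], [39, -21, 11, 0, 0, 0], [39, -21, 11, 0, 0, 0], [39, -21, 11, 0, 0, 0], [39, -21, 11, 0, 0, 0]]], "fingers": 1}}

```text
time_s: 1.4
position: [0.347, -0.4333, 0.1814]
tcp_rot: [[0.951, 0.308, 0.0], [0.308, -0.951, -0.001], [0.0, 0.001, -1.0]]
force: [0.6, -0.7, -0.0]
opening: 1.001
grasp_force: 0.0
```

>>> {"api": "play_rows", "payload": {"moves": [[[39, -21, 11, 0, 0, 0], [39, -21, 11, 0, 0, 0], [39, -21, 11, 0, 0, 0], [39, -21, 11, 0, 0, 0], [39, -21, 11, 0, 0, 0]]]}}

```text
time_s: 1.9
position: [0.5004, -0.2731, 0.1263]
tcp_rot: [[0.951, 0.309, 0.001], [0.309, -0.951, -0.0], [0.0, 0.001, -1.0]]
force: [0.1, -1.1, -0.5]
opening: 1.001
grasp_force: 0.0
```

>>> {"api": "play_rows", "payload": {"moves": [[[0, 0, 0, 0, 0, -0.135], [0, 0, 0, 0, 0, -0.135], [0, 0, 0, 0, 0, -0.135], [0, 0, 0, 0, 0, -0.135], [0, 0, 0, 0, 0, -0.135]]]}}

```text
time_s: 2.4
position: [0.4993, -0.2743, 0.1266]
tcp_rot: [[0.545, 0.839, 0.0], [0.839, -0.545, -0.0], [-0.0, 0.0, -1.0]]
force: [0.0, 0.8, 0.4]
opening: 0.998
grasp_force: 0.0
```

>>> {"api": "play_rows", "payload": {"moves": [[[0, 0, 0, 0, 0, -0.135], [0, 0, 0, 0, 0, -0.135], [0, 0, 0, 0, 0, -0.135], [0, 0, 0, 0, 0, -0.135], [0, 0, 0, 0, 0, 0]]]}}

```text
time_s: 2.9
position: [0.4992, -0.2744, 0.1266]
tcp_rot: [[0.042, 0.999, 0.0], [0.999, -0.042, -0.0], [-0.0, 0.0, -1.0]]
force: [-0.8, 0.9, 0.3]
opening: 1.003
grasp_force: 0.0
```

>>> {"api": "play_rows", "payload": {"moves": [[[1, 0, 25, 0, 0, 0], [1, 0, 25, 0, 0, 0], [0, 0, 25, 0, 0, 0], [0, 0, 20, 0, 0, 0], [0, 0, 13, 0, 0, 0]]]}}

```text
time_s: 3.4
position: [0.4988, -0.272, 0.0171]
tcp_rot: [[0.045, 0.999, -0.001], [0.999, -0.045, 0.001], [0.001, -0.001, -1.0]]
force: [0.5, 0.3, -0.0]
opening: 1.0
grasp_force: 0.0
```

>>> {"api": "play_rows", "payload": {"moves": [[[0, 0, 0, 0, 0, 0], [0, 0, 0, 0, 0, 0], [0, 0, 0, 0, 0, 0], [0, 0, 0, 0, 0, 0], [0, 0, 0, 0, 0, 0]]], "fingers": -1}}

```text
time_s: 3.9
position: [0.4996, -0.2727, 0.0194]
tcp_rot: [[0.042, 0.999, 0.001], [0.999, -0.042, -0.001], [-0.001, 0.001, -1.0]]
force: [0.5, 0.2, 0.3]
opening: 0.632
grasp_force: 0.0
```

>>> {"api": "play_rows", "payload": {"moves": [[[0, 0, 0, 0, 0, 0], [0, 0, 0, 0, 0, 0], [0, 0, 0, 0, 0, 0], [0, 0, 0, 0, 0, 0], [0, 0, 0, 0, 0, 0]]]}}

```text
time_s: 4.4
position: [0.4991, -0.2723, 0.0186]
tcp_rot: [[0.042, 0.999, -0.0], [0.999, -0.042, 0.0], [0.0, -0.0, -1.0]]
force: [-0.1, 0.5, 0.9]
opening: 0.274
grasp_force: 30.0
```

>>> {"api": "play_rows", "payload": {"moves": [[[0, 0, -10, 0, 0, 0], [0, 0, -15, 0, 0, 0], [0, 0, -14, 0, 0, 0], [0, 0, 0, 0, 0, 0.075], [0, 0, 0, 0, 0, 0.072]]]}}

```text
time_s: 4.9
position: [0.5, -0.2729, 0.0597]
tcp_rot: [[0.191, 0.982, 0.002], [0.982, -0.191, -0.002], [-0.001, 0.003, -1.0]]
force: [-0.4, 0.4, -1.7]
opening: 0.275
grasp_force: 30.0
```

>>> {"api": "play_rows", "payload": {"moves": [[[20, -6, 0, 0, 0, 0], [30, -9, 0, 0, 0, 0], [30, -9, 0, 0, 0, 0], [30, -9, 0, 0, 0, 0], [30, -9, 0, 0, 0, 0]]]}}

```text
time_s: 5.4
position: [0.4835, -0.1247, 0.0584]
tcp_rot: [[0.187, 0.982, -0.0], [0.982, -0.187, 0.0], [0.0, -0.0, -1.0]]
force: [0.8, 1.0, -0.9]
opening: 0.272
grasp_force: 30.0
```

>>> {"api": "play_rows", "payload": {"moves": [[[30, -9, 0, 0, 0, 0], [30, -9, 0, 0, 0, 0], [30, -9, 0, 0, 0, 0], [20, -6, 0, 0, 0, 0], [0, 0, 0, 0, 0, 0]]]}}

```text
time_s: 5.9
position: [0.4703, -0.0092, 0.0583]
tcp_rot: [[0.183, 0.983, -0.002], [0.983, -0.183, 0.001], [0.001, -0.003, -1.0]]
force: [-0.2, -0.9, -2.2]
opening: 0.275
grasp_force: 30.0
```

```bash
cat > look.py <<'E'
from h import *
import sys
RK=np.array([.528,.1966,1.383])
s=bot.read_state();X=np.array(s['position']);R=np.array(s['tcp_rot']);a=np.arctan2(R[1,0],R[0,0])
print(s['time_s'],X,np.degrees(a),s['force'],s['opening'])
def rk(P): 
    d=np.array(P[:2])-RK[:2];c,q=np.cos(RK[2]),np.sin(RK[2]);return np.round([c*d[0]+q*d[1],-q*d[0]+c*d[1]],4)
tip=T([X[0],X[1],a,X[2]-.0186],[[.16,.032,.016]])[0]
print("kin tip rack",rk(tip),tip[2],"yaw err",np.degrees(RK[2]-a))
ims=[]
for n in ("scene","top"):
    p=bot.capture(n);im=p['image'].copy()
    for y,col in ((.075,(0,255,0)),(0,(0,128,255))):
        e=float(sys.argv[2]) if y>0 and len(sys.argv)>2 else .054
        th=np.linspace(0,2*np.pi,60)
        E=T(RK,np.c_[e+.024*np.cos(th),0*th+y,.055+.024*np.sin(th)]);cv2.polylines(im,[proj(p,E).astype(int)],True,col,1)
    cv2.circle(im,tuple(proj(p,[tip])[0].astype(int)),3,(255,0,255),1)
    ims.append(im)
    for d in bot.pinpoint(p,"hook_tip"): print(n,np.round(d['centre']),round(d['confidence'],2),"rack",rk(at(p,d['centre'],tip[2])))
a=cv2.resize(ims[0][180:380,280:580],None,fx=1.95,fy=1.95);b=cv2.resize(ims[1][100:300,80:380],None,fx=1.3,fy=1.3)
b=cv2.resize(b,(a.shape[1]//1,int(a.shape[1]*b.shape[0]/b.shape[1])))
o=np.vstack([a,b]);o=cv2.resize(o,None,fx=min(1,600/o.shape[0]),fy=min(1,600/o.shape[0]))
cv2.imwrite(f"pics/{sys.argv[1]}.png",o)
E
python3 look.py l1
```

```text
5.9 [ 0.47028137 -0.00917885  0.05827292] 79.48340315075683 [-0.245189   -0.88788106 -2.21940994] 0.27529111621064545
kin tip rack [-0.0531  0.051 ] 0.05567291505473464 yaw err -0.24334008416397643
scene [236. 198.] 0.59 rack [-0.3405 -0.1636]
scene [408. 255.] 0.57 rack [-0.0512  0.05  ]
top [392. 165.] 0.91 rack [-0.3763 -0.139 ]
top [416. 380.] 0.73 rack [-0.5131  0.3099]
top [232. 222.] 0.4 rack [-0.0559  0.0552]
```

View pics/l1.png

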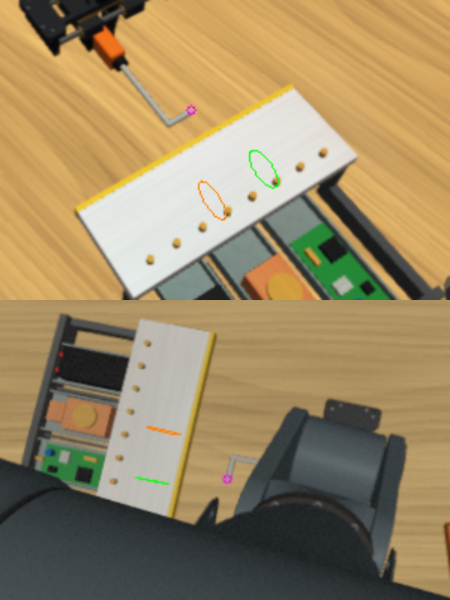

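The magenta prediction lies right on the real tip in both views: crop (191,110) in the upper one and (227,479) in the lower. The green eye outline lines up with the green board. Now I go in under the ledge.

>>> {"api": "play_rows", "payload": {"moves": [[[20, -3, 0, 0, 0, 0], [20, 0, 0, 0, 0, 0], [20, 0, 0, 0, 0, 0], [15, 0, 0, 0, 0, 0], [10, 0, 0, 0, 0, 0]]]}}

```text
time_s: 6.6
position: [0.4861, 0.0713, 0.0577]
tcp_rot: [[0.189, 0.982, 0.001], [0.982, -0.189, -0.0], [0.0, 0.001, -1.0]]
force: [0.3, -0.8, -1.0]
opening: 0.271
grasp_force: 30.0
```

>>> {"api": "play_rows", "payload": {"moves": [[[10, 0, 0, 0, 0, 0], [10, 0, 0, 0, 0, 0], [2, 0, 0, 0, 0, 0], [0, 0, 0, 0, 0, 0], [0, 0, 0, 0, 0, 0]]]}}

```text
time_s: 7.1
position: [0.4895, 0.0927, 0.0575]
tcp_rot: [[0.188, 0.982, -0.0], [0.982, -0.188, -0.0], [-0.0, -0.0, -1.0]]
force: [-1.2, -0.5, -2.1]
opening: 0.272
grasp_force: 30.0
```

```bash
python3 look.py l2 | head -3
```

```text
7.1 [0.48949353 0.09272698 0.05751435] 79.16507870205716 [-1.19090272 -0.49026815 -2.09153634] 0.2722300897636599
kin tip rack [0.0508 0.0502] 0.05491435473048092 yaw err 0.07498436453569556
scene [238. 195.] 0.63 rack [-0.3443 -0.1575]
```

>>> {"api": "play_rows", "payload": {"moves": [[[3, -8, 0, 0, 0, 0], [0, -10, 0, 0, 0, 0], [0, -10, 0, 0, 0, 0], [0, -8, 0, 0, 0, 0], [0, -4, 0, 0, 0, 0]]]}}

```text
time_s: 7.8
position: [0.4491, 0.1037, 0.0575]
tcp_rot: [[0.187, 0.982, -0.002], [0.982, -0.187, 0.0], [-0.0, -0.002, -1.0]]
force: [-0.6, -0.2, -1.1]
opening: 0.272
grasp_force: 30.0
```

>>> {"api": "play_rows", "payload": {"moves": [[[-5, 0, 0, 0, 0, 0], [-5, 0, 0, 0, 0, 0], [-5, 0, 0, 0, 0, 0], [-5, 0, 0, 0, 0, 0], [-5, 0, 0, 0, 0, 0]]]}}

```text
time_s: 8.3
position: [0.4466, 0.0785, 0.0576]
tcp_rot: [[0.189, 0.982, 0.001], [0.982, -0.189, 0.0], [0.001, 0.001, -1.0]]
force: [0.2, 3.4, -1.9]
opening: 0.273
grasp_force: 30.0
```

>>> {"api": "play_rows", "payload": {"moves": [[[-6, 0, 0, 0, 0, 0], [-10, 0, 0, 0, 0, 0], [-10, 0, 0, 0, 0, 0], [-10, 0, 0, 0, 0, 0], [-10, 0, 0, 0, 0, 0]]]}}

```text
time_s: 8.8
position: [0.4375, 0.0327, 0.0576]
tcp_rot: [[0.188, 0.982, 0.0], [0.982, -0.188, 0.0], [0.0, 0.0, -1.0]]
force: [1.7, 3.4, -2.0]
opening: 0.272
grasp_force: 30.0
```

>>> {"api": "play_rows", "payload": {"moves": [[[-10, 0, 0, 0, 0, 0], [-10, 0, 0, 0, 0, 0], [-10, 0, 0, 0, 0, 0], [-10, 0, 0, 0, 0, 0], [-7, 0, 0, 0, 0, 0]]]}}

```text
time_s: 9.3
position: [0.4285, -0.0134, 0.0575]
tcp_rot: [[0.188, 0.982, -0.0], [0.982, -0.188, -0.0], [-0.0, -0.0, -1.0]]
force: [2.8, 3.0, -2.1]
opening: 0.271
grasp_force: 30.0
```

>>> {"api": "play_rows", "payload": {"moves": [[[0, 0, 0, 0, 0, 0], [0, 0, 0, 0, 0, 0]]]}}

```text
time_s: 9.5
position: [0.4281, -0.0128, 0.0575]
tcp_rot: [[0.187, 0.982, -0.001], [0.982, -0.187, -0.0], [-0.0, -0.001, -1.0]]
force: [-0.4, 0.5, -0.8]
opening: 0.273
grasp_force: 30.0
```

```bash
python3 look.py l3 -0.044
```

```text
9.5 [ 0.42814106 -0.01276927  0.05750021] 79.21094063128426 [-0.3947461   0.46372339 -0.81050586] 0.27282735941346065
kin tip rack [-0.0643  0.0909] 0.05490020693518116 yaw err 0.02912243530858811
scene [235. 195.] 0.98 rack [-0.3492 -0.1625]
scene [417. 245.] 0.57 rack [-0.0595  0.0776]
top [231. 242.] 0.66 rack [-0.0629  0.0986]
top [390. 165.] 0.64 rack [-0.3716 -0.1368]
```

View pics/l3.png

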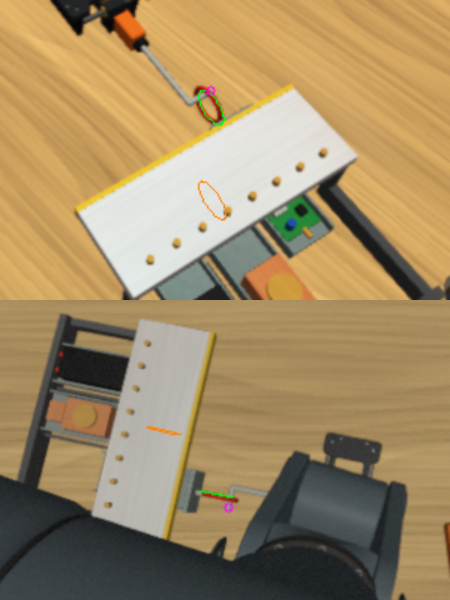

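The whole red eye stands in front of the ledge, at crop (208,105) above and (218,495) below, and the other two carriers are home. Next I centre the tip in the eye and slide it out sideways.

>>> {"api": "play_rows", "payload": {"moves": [[[8, 0, 0, 0, 0, 0], [8, 0, 0, 0, 0, 0], [0, 0, 0, 0, 0, 0], [0, 6, 0, 0, 0, 0], [0, 8, 0, 0, 0, 0]]]}}

```text
time_s: 10.2
position: [0.4457, 0.0008, 0.0576]
tcp_rot: [[0.187, 0.982, -0.0], [0.982, -0.187, 0.0], [-0.0, -0.0, -1.0]]
force: [0.8, -0.7, -1.6]
opening: 0.275
grasp_force: 30.0
```

>>> {"api": "play_rows", "payload": {"moves": [[[0, 8, 0, 0, 0, 0], [0, 8, 0, 0, 0, 0], [0, 8, 0, 0, 0, 0], [0, 6, 0, 0, 0, 0], [0, 0, 0, 0, 0, 0]]]}}

```text
time_s: 10.7
position: [0.4765, -0.0055, 0.0576]
tcp_rot: [[0.188, 0.982, 0.002], [0.982, -0.188, -0.0], [-0.0, 0.002, -1.0]]
force: [-0.2, -0.3, -1.3]
opening: 0.275
grasp_force: 30.0
```

```bash
python3 look.py l4 -0.047
```

```text
10.7 [ 0.47646288 -0.00550303  0.05758733] 79.15355171312031 [-0.17204464 -0.3362901  -1.33302147] 0.27507031622347367
kin tip rack [-0.0481  0.0447] 0.05498733489297947 yaw err 0.08651135347255001
scene [237. 198.] 0.78 rack [-0.3386 -0.1631]
scene [404. 259.] 0.7 rack [-0.0485  0.0389]
top [418. 379.] 0.91 rack [-0.5173  0.3065]
top [390. 165.] 0.88 rack [-0.3735 -0.1388]
top [229. 221.] 0.4 rack [-0.0497  0.054 ]
```

View pics/l4.png

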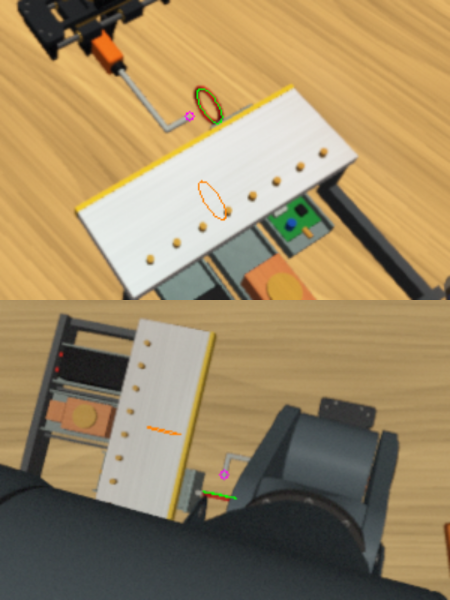

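The tip, at crop (190,116), is clear of the eye at (208,105). I retract and lower the hook.

>>> {"api": "play_rows", "payload": {"moves": [[[-10, 2, 0, 0, 0, 0], [-20, 0, 0, 0, 0, 0], [-25, 0, 0, 0, 0, 0], [-25, 0, 0, 0, 0, 0], [-15, 0, 0, 0, 0, 0]]]}}

```text
time_s: 11.4
position: [0.4588, -0.1008, 0.0576]
tcp_rot: [[0.189, 0.982, 0.0], [0.982, -0.189, -0.001], [-0.0, 0.0, -1.0]]
force: [-0.5, 0.1, -1.5]
opening: 0.275
grasp_force: 30.0
```

>>> {"api": "play_rows", "payload": {"moves": [[[-5, 0, 0, 0, 0, 0], [0, 0, 10, 0, 0, 0], [0, 0, 12, 0, 0, 0], [0, 0, 10, 0, 0, 0], [0, 0, 4, 0, 0, 0]]]}}

```text
time_s: 11.9
position: [0.4573, -0.1025, 0.0199]
tcp_rot: [[0.187, 0.982, -0.003], [0.982, -0.187, 0.001], [0.001, -0.003, -1.0]]
force: [-0.6, -0.2, -2.4]
opening: 0.277
grasp_force: 30.0
```

>>> {"api": "play_rows", "payload": {"moves": [[[0, 0, 1.5, 0, 0, 0], [0, 0, 1, 0, 0, 0], [0, 0, 0, 0, 0, 0], [0, 0, 0, 0, 0, 0]]]}}

```text
time_s: 12.3
position: [0.4583, -0.1036, 0.0193]
tcp_rot: [[0.188, 0.982, 0.001], [0.982, -0.188, -0.0], [-0.0, 0.001, -1.0]]
force: [0.8, 0.6, -2.0]
opening: 0.269
grasp_force: 30.0
```

>>> {"api": "play_rows", "payload": {"moves": [[[0, 0, 0.7, 0, 0, 0], [0, 0, 0, 0, 0, 0], [0, 0, 0, 0, 0, 0]]]}}

```text
time_s: 12.6
position: [0.4583, -0.1037, 0.0185]
tcp_rot: [[0.188, 0.982, 0.0], [0.982, -0.188, -0.0], [-0.0, 0.001, -1.0]]
force: [0.0, -0.2, -0.0]
opening: 0.269
grasp_force: 30.0
```

>>> {"api": "play_rows", "payload": {"moves": [[[0, 0, 0.5, 0, 0, 0], [0, 0, 0, 0, 0, 0], [0, 0, 0, 0, 0, 0]]]}}

```text
time_s: 12.9
position: [0.4583, -0.1037, 0.0185]
tcp_rot: [[0.188, 0.982, 0.001], [0.982, -0.188, -0.0], [-0.0, 0.001, -1.0]]
force: [-1.0, -0.0, 5.7]
opening: 0.27
grasp_force: 30.0
```

On the bench. I release and go up.

>>> {"api": "play_rows", "payload": {"moves": [[[0, 0, -0.3, 0, 0, 0], [0, 0, 0, 0, 0, 0], [0, 0, 0, 0, 0, 0], [0, 0, 0, 0, 0, 0], [0, 0, 0, 0, 0, 0]]], "fingers": 0.5}}

```text
time_s: 13.4
position: [0.4581, -0.1036, 0.0181]
tcp_rot: [[0.188, 0.982, -0.0], [0.982, -0.188, 0.0], [0.0, -0.0, -1.0]]
force: [-0.0, -0.7, 0.0]
opening: 0.641
grasp_force: 0.0
```

>>> {"api": "play_rows", "payload": {"moves": [[[0, 0, 0, 0, 0, 0], [0, 0, 0, 0, 0, 0], [0, 0, -5, 0, 0, 0], [0, 0, -10, 0, 0, 0], [0, 0, -20, 0, 0, 0]]]}}

```text
time_s: 13.9
position: [0.4575, -0.1033, 0.0533]
tcp_rot: [[0.188, 0.982, -0.002], [0.982, -0.188, 0.001], [0.001, -0.002, -1.0]]
force: [0.3, 0.8, 0.7]
opening: 0.748
grasp_force: 0.0
```

>>> {"api": "play_rows", "payload": {"moves": [[[0, 0, -30, 0, 0, 0], [0, 0, -35, 0, 0, 0], [-20, 0, -30, 0, 0, 0], [-30, 0, -10, 0, 0, 0], [0, 0, 0, 0, 0, 0]]]}}

```text
time_s: 14.4
position: [0.4504, -0.1561, 0.1612]
tcp_rot: [[0.19, 0.982, 0.007], [0.982, -0.19, -0.005], [-0.004, 0.007, -1.0]]
force: [0.3, 0.0, 0.6]
opening: 0.748
grasp_force: 0.0
```

```bash
python3 - <<'E'
from h import *
p=bot.capture("scene");cv2.imwrite("pics/fin.png",p['image'])
for d in bot.silhouettes(p,"hook"):
    print(np.round(d['centre']),d['confidence'],d['pixels'].sum())
    r=fit([p],[d['pixels']],[.458,-.104,1.38]); print(np.round(r.x,3),round(r.fun,2))
E
```

```text
[321. 189.] 0.82 931
[ 0.463 -0.101  1.369] -0.77
[340. 128.] 0.71 1529
[ 0.458 -0.104  1.38 ] -0.0
[184. 191.] 0.58 632
[ 0.458 -0.104  1.38 ] -0.0
```

View pics/fin.png

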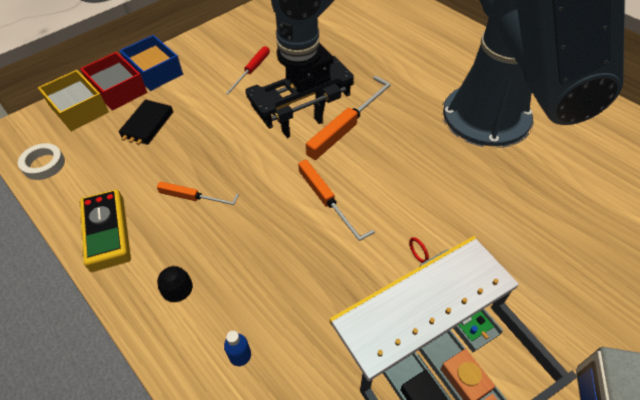

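The hook lies flat at (335,200) with its tip at (372,233). The eye at (418,250) is fully out in front of the ledge. The hand is clear and the other two carriers are home.

```bash
python3 -c "
from rig import bot
print(bot.hand_in())"
```

```text
the job is handed in; nothing more can be done
None
```

The carrier with the green circuit board is drawn out until its whole eye stands in front of the ledge. The hook lies flat on the bench clear of the eye, released, and the other two carriers are home. I handed the job in at about 14.5 s, and it returned no verdict.

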